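Level the riser shelf at the refill station

TASK

The riser shelf at the refill station has sunk at its levelling foot. Take the pepper mill off the shelf and stand it upright on the square rubber pad, then turn the black knob of the levelling foot until the bubble of the spirit level lying along the shelf is between its two lines. Finish with the fingers pressing the level flat onto the shelf with a steady, moderate push (about 10 N) and keep pressing, the bubble still between the lines, so that a workmate can tighten the lock nut; leave the level where it lies along the shelf, and do not disturb the ketchup bottle, the mustard crock or the caddy.

Things in the scene. Friction and masses are not known exactly. Their poses are not given: they have to be found in the camera images.
- shelf_top (a point): Centre of the top face of the stainless riser shelf, 160 mm along its x, 400 mm along its y, 110 mm above the counter. It stands on two fixed feet 170 mm away towards +y and one levelling screw foot 165 mm away towards -y. It cannot slide, only rock a few mrad about the fixed feet; the -y end starts up to 3 mm low and rises 4 mm per clockwise turn of the knob
- knob (a point): Middle of the black fluted round knob on top of the levelling foot's upright spindle: 44 mm diameter, 26 mm high, 136 to 162 mm above the counter, the point on its axis. z up. Turning it clockwise seen from above raises that shelf end and moves the bubble towards the knob, about 18 mm per turn (2.9 mm per rad). The knob keeps its height. Stiff (0.12 N m), stays where left
- level: Loose aluminium spirit level, 180 mm long along its y, 36 mm wide, 28 mm high, 0.42 kg, black end caps, lying along the shelf (its +y end towards the shelf's +y end). Origin: centre of its underside. The top is flat: a clear window 56 mm long in the middle shows the vial, the rest is solid metal
- bubble_mid (a point): Middle of the bubble, 23.6 mm above the level's underside; its y in the level's frame is its distance from mid vial (+ = away from the knob). White, 14 mm long, in a yellow-green vial with black lines 9.6 mm either side of the middle: between the lines = within 2 mm of the middle. Floats to the high end, settles in 1 s. Starts 6 to 11 mm to +. Pressing the level flat does not shift it
- mill: Chrome pepper mill standing on the shelf close beside the knob, in its way: 126 mm tall, base 50 mm diameter, waist 38 to 40 mm diameter from 22 to 72 mm up, head 44 mm diameter from 78 to 98 mm up, small ball finial on top; 0.2 to 0.4 kg. Origin: centre of its underside, z up
- pad: Square black rubber dispenser pad, 130 x 130 mm, 6 mm thick, fixed flat on the counter beyond the knob end of the shelf. Origin: centre of its underside
- ketchup: Bystander: ribbed glass ketchup bottle, 58 mm diameter, 198 mm tall, on the turntable (black disc of 300 mm diameter, top 32 mm above the counter, free to turn). Origin: centre of its underside
- crock: Bystander: stainless mustard crock with notched lid, 86 mm diameter, 101 mm tall, with a spoon handle up to 138 mm, on the turntable. Origin: centre of its underside
- caddy: Bystander: pink plastic condiment caddy, 130 x 200 mm, 75 mm deep, with a carrying handle along y up to 135 mm; on the counter behind the shelf. Origin: centre of its underside
Not all that is in view belongs to the job. Of the things like the pad, leave any that is pink; of the rest the larger one is meant.

How it is judged:
By the outcome, as a careful person would: the job done as asked, in the order asked, and still so for the second after the job is handed in, while the arm keeps its last pose, push and grip.
It also fails if it takes over 72 s, if anything falls off the work surface, if the arm or the gripper's body presses on something with over 40 N, if the wrist force passes 120 N, or if a joint passes its speed limit or range.

ROBOT

A 6-joint arm with a two-finger parallel gripper is mounted at the origin on the work surface. World frame = base frame: x ahead of the robot, y to its left, z up, the work surface at z = 0. Lengths are in m, angles in rad, forces in N, time in s.
With the tool pointing down it reaches from about 0.325 to 0.85 m from the base axis. Payload 15.5 kg.
Tool frame: the origin (TCP) lies midway between the tips of the shut fingers; the grasp point (between the pads) lies 19 mm behind it; z points along the fingers, x is the direction in which the jaws open and shut, and the axes are right-handed (so a half turn about z gives the same grasp; the last joint's range is limited). The gripper opens to 91 mm and grips with 3 to 60 N. Pads are 32 mm wide; open, the fingers measure 118 mm over their backs; the gripper's body (76 mm by 178 mm) begins 60 mm behind the grasp point.
Start: joints at [1.202, 0.494, 1.345, -0, 1.302, -0.096], TCP at [0.169, 0.602, 0.214] pointing down, gripper open.
Joint ranges: [-2.91, 2.91], [-0.82, 2.16], [0.22, 2.67], [-1.22, 4.37], [0.12, 2.79], [-3.08, 3.08]. Speed limits (rad/s): [1.89, 1.89, 2.57, 3.01, 3.01, 3.01].

INTERFACE

Orientations are given as a rotation vector (axis times angle).
In Python, from cell import robot gives the robot as it stands.
- The arm moves only by the tool send_rows, never from a script. Its argument "commands" is one flat list of numbers, 7 for each row, row after row: the turn, a rotation vector about the tool's x, y, z in rad, then the shift along the tool's x, y, z in m, then the closure, from 0 (fully open) to 1 (shut). A call has 1 to 8 rows; each row is the pose to reach, as a shift and turn from the pose commanded when the call began, along the tool's axes at that moment; what a row does not reach only later rows make up. A row lasts 1/8 s, in which the tool goes at most 62.5 mm and 10.7 degrees, less where a joint would pass 70% of its speed; a pose out of reach is approached as far as the arm can. A call with a gripper value outside its range is refused whole. The fingers move at their own pace and stop on an object; "force" is the grip in N (left out, the last holds). Time passes only in rows, so rows that repeat a pose let the fingers close. It gives the time, the measured TCP pose, the force and the opening at its end, in the units of the state.
- robot.sense(): the state, without advancing time (a new reading comes with each control period).
- robot.camera(name): name is "scene" or "top" or "wrist"; returns the picture (384x512x3 uint8, blue, green, red); there is no depth.
- robot.camera_model(name): a dict with "fx", "fy", "cx", "cy" (pixels), "view" (4x4, takes a point from world to camera coordinates). Camera axes: x right, y down, z forward; pixel columns grow to the right and rows downward; lengths in m; the calibration is good to about 2 mm. A picture is of the moment at which its call begins: read the wrist's pose just before it. camera_model takes no time and is no camera call; for the wrist camera it gives the pose at the moment of the call.
- robot.sign_off(): hands the job in, once; it reports no verdict.
Trained networks look in the newest picture that a camera, given by its name, has taken for a name from the list of things; names that differ only in an ending like _2 or _b are one class to them, and where a whole thing is asked for, a point or a joint stands for the part that bears it (a point fixed in the world has none). Each returns a list of dicts, best first, with "conf" (0 to 1); they miss things now and then, are a little off and sometimes report something else, mostly with a low value. They report only what shows in the picture. A call takes as long as a camera call. They do not tell look-alikes from the thing itself.
- robot.recognise(camera, query): "position" ([column, row] in pixels, amid what is visible of it).
- robot.pinpoint(camera, query): "position" ([column, row] in pixels: a listed point, or the origin of a listed thing).
The state is a dict: "t": time; "joints": joint angles; "qd": joint speeds; "joint_efforts": joint torques, N m; "tool_pos": TCP position; "tool_rot": TCP orientation; "contact_force": force on the tool from outside, world axes, zero at the start; "wrist_torque": the same for the moment, N m; "finger_gap": finger opening in m.
Only numpy, scipy, OpenCV 4.12 (cv2) and the standard library are available. Lean on these libraries where they do the work, as an engineer would, in place of code of your own. Each camera call takes 0.05 s, during which the arm holds its last target. There are 200 camera calls.

## Working session

There is one attempt and no reset: what is moved stays moved. The work goes in short steps, Python scripts to look and compute and a tool call to move; the robot and the scene stay as the last step left them, time stands still between calls to the robot, and variables do not carry over. Pictures are saved under pics/ and viewed, about 8 in all and at most 12, crops included, and the job is handed in when it is done.

Besides the shell and the picture viewer there is one more tool, called in YAML: its name, and indented under it one key for each argument. send_rows: Moves the arm, as the interface text tells. Its arguments: {"type":"object","properties":{"commands":{"type":"array"},"force":{"type":"number"}},"required":["commands"]}

```bash
mkdir -p pics; cat > h.py <<'E'
import numpy as np, cv2
from scipy.spatial.transform import Rotation as R
from cell import robot
def ray(cam,px,z,m=None):
    m=m or robot.camera_model(cam); V=np.array(m["view"]); 
    d=V[:3,:3].T@np.array([(px[0]-m["cx"])/m["fx"],(px[1]-m["cy"])/m["fy"],1]); o=-V[:3,:3].T@V[:3,3]
    return o+d*(z-o[2])/d[2]
def proj(cam,p,m=None):
    m=m or robot.camera_model(cam); V=np.array(m["view"]); c=V[:3,:3]@np.array(p)+V[:3,3]
    return np.array([m["fx"]*c[0]/c[2]+m["cx"],m["fy"]*c[1]/c[2]+m["cy"]])
E
python3 - <<'E'
from h import *
s=robot.sense(); print(s)
Z=dict(shelf_top=.11,knob=.149,level=.11,bubble_mid=.1336,mill=.11,pad=0,ketchup=.032,crock=.032,caddy=0)
for c in("scene","top"):
    im=robot.camera(c); cv2.imwrite(f"pics/{c}0.png",im)
    m=robot.camera_model(c); V=np.array(m["view"]); print(c,(-V[:3,:3].T@V[:3,3]).round(3))
    for q,z in Z.items():
        for r in robot.pinpoint(c,q)[:3]: print(c,q,round(r["conf"],2),np.round(r["position"],1),ray(c,r["position"],z,m).round(3))
E
```

```text
{'t': 0.0, 'joints': array([ 1.20150855e+00,  4.94186846e-01,  1.34611938e+00,  1.70021806e-05,
        1.30250215e+00, -9.54886085e-02]), 'qd': array([-4.59179735e-04, -9.37738300e-04, -6.63495013e-05,  4.36173040e-04,
        4.56182708e-04,  1.40111593e-03]), 'joint_efforts': array([-1.99701179e-03, -8.78759623e+01, -3.81861913e+01,  7.07360124e-02,
        5.33389184e-02, -1.02866470e-04]), 'tool_pos': array([0.168843  , 0.60137244, 0.21333997]), 'tool_rot': array([ 2.50332890e+00,  1.89710885e+00, -1.63820706e-03]), 'contact_force': array([ 0.37390106, -0.05392051, -0.10983919]), 'wrist_torque': array([0.03432245, 0.02068845, 0.02707336]), 'finger_gap': 0.09106510218109894}
scene [ 1.549 -1.131  1.087]
scene shelf_top 0.89 [240.9 172.5] [0.493 0.043 0.11 ]
scene knob 0.46 [205.4 176.3] [ 0.445 -0.121  0.149]
scene level 0.92 [250.  166.8] [0.492 0.106 0.11 ]
scene bubble_mid 0.3 [166.7 245. ] [ 0.637 -0.491  0.134]
scene mill 0.75 [216.4 181.7] [ 0.464 -0.079  0.11 ]
scene pad 0.94 [202.7 269.7] [ 0.708 -0.405  0.   ]
scene pad 0.88 [167.2 243.4] [ 0.503 -0.394  0.   ]
scene pad
[... 235 characters left out ...]
f_top 0.64 [239.3 235.4] [0.48  0.029 0.11 ]
top knob 0.51 [289.4 242.3] [ 0.454 -0.129  0.149]
top level 0.94 [214.6 237.4] [0.475 0.109 0.11 ]
top level 0.48 [107.6 201.2] [0.6   0.456 0.11 ]
top bubble_mid 0.42 [255.9 150.8] [ 0.75  -0.03   0.134]
top mill 0.7 [266.3 236.7] [ 0.474 -0.057  0.11 ]
top pad 0.96 [363.5 225.1] [ 0.508 -0.391  0.   ]
top pad 0.87 [362.7 170.1] [ 0.698 -0.397  0.   ]
top pad 0.64 [288.  243.8] [ 0.45  -0.131  0.   ]
top ketchup 0.73 [107.  203.7] [0.599 0.484 0.032]
top crock 0.77 [143.6 198.9] [0.613 0.359 0.032]
top crock 0.49 [106.7 201.8] [0.606 0.486 0.032]
top caddy 0.81 [254.4 153. ] [ 0.768 -0.022  0.   ]
top caddy 0.59 [219.3 238.6] [0.473 0.105 0.   ]
```

```bash
python3 -c "
import cv2,numpy as np
a=cv2.imread('pics/scene0.png');b=cv2.imread('pics/top0.png')
cv2.imwrite('pics/both.png',cv2.resize(np.vstack([a,b]),(800,1200))[:, :]) 
cv2.imwrite('pics/s1.png',cv2.resize(a,(800,600)));cv2.imwrite('pics/t1.png',cv2.resize(b,(800,600)))"
```

```text
(no output)
```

View pics/s1.png

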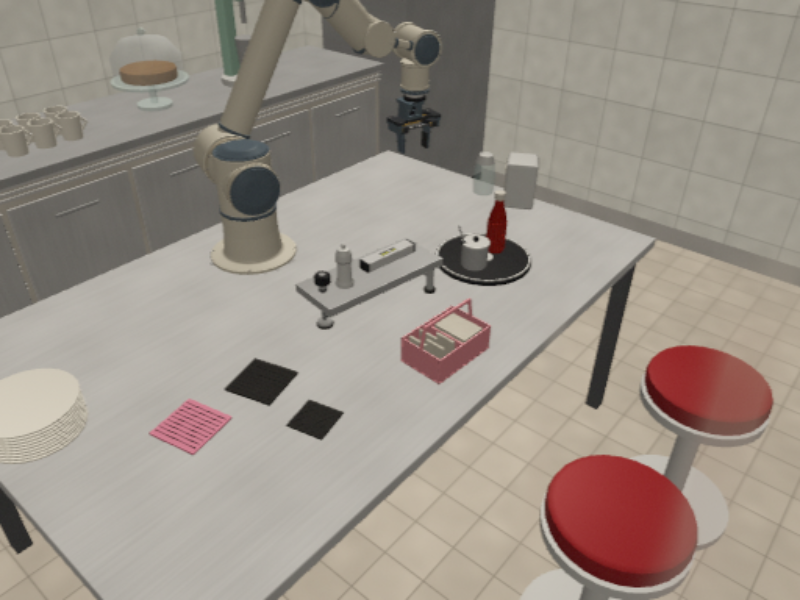

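View pics/t1.png

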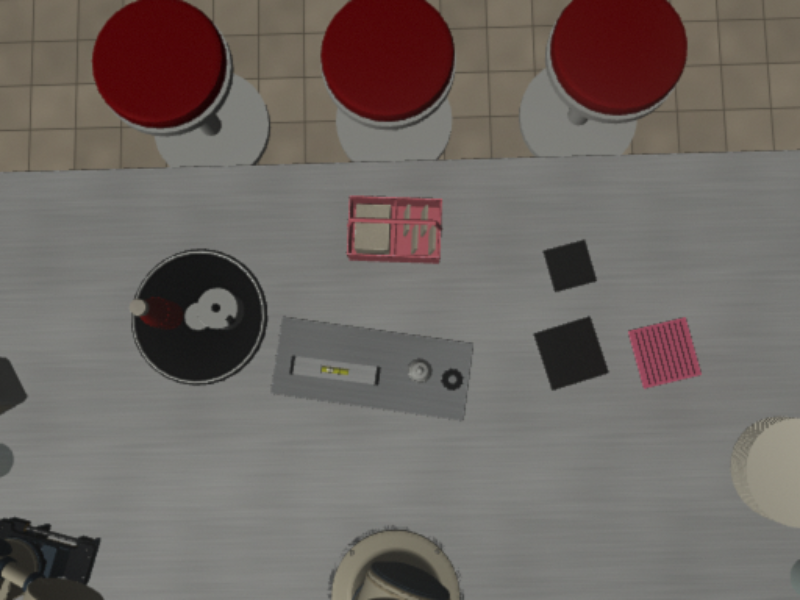

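Scene: the large black pad at native top (365,225) is the target. Not it: the small black one (363,170) and the pink one (425,225). The mill is at top (268,237), the knob at (289,242) and the level at (215,237). The shelf yaw is about -8°.

```bash
cat >> h.py <<'E'
def rel(x,y,z,yawdeg,base=None):
    s=robot.sense(); p,r=base or (s["tool_pos"],R.from_rotvec(s["tool_rot"]))
    a=np.deg2rad(yawdeg); T=R.from_matrix(np.array([[np.cos(a),np.sin(a),0],[np.sin(a),-np.cos(a),0],[0,0,-1]]))
    d=r.inv()*T
    print("rel",np.r_[d.as_rotvec(),r.inv().apply(np.array([x,y,z])-p)].round(4))
E
python3 - <<'E'
from h import *
m=robot.camera_model("wrist");V=np.array(m["view"]);s=robot.sense()
r=R.from_rotvec(s["tool_rot"]);o=-V[:3,:3].T@V[:3,3]
print(m["fx"],m["cx"],"cam in tool",r.inv().apply(o-s["tool_pos"]).round(3),"axes\n",(r.inv().as_matrix()@V[:3,:3].T).round(3))
rel(.44,-.06,.37,-8)
im=cv2.imread("pics/top0.png");cv2.imwrite("pics/t2.png",cv2.resize(im[190:280,160:400],None,fx=3.3,fy=3.3,interpolation=2))
E
```

```text
308.90677576163006 252.69413581595333 cam in tool [-0.    -0.072 -0.171] axes
 [[ 1.    -0.     0.   ]
 [ 0.     0.966  0.258]
 [-0.    -0.258  0.966]]
rel [-1.0000e-04 -0.0000e+00  1.4367e+00 -5.6380e-01  4.3980e-01 -1.5610e-01]
```

View pics/t2.png

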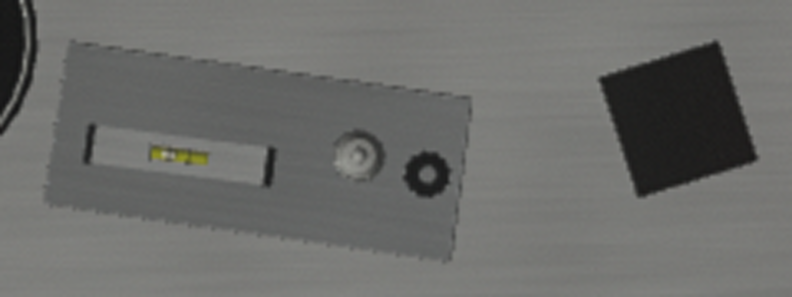

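Crop check: the mill (chrome, native ~(268,237)) sits between the level and the black knob (289,243), and the large black pad is at (365,226). Choice confirmed.

send_rows:
  commands: [0, 0, 1.437, -0.564, 0.44, -0.156, 0, 0, 0, 1.437, -0.564, 0.44, -0.156, 0, 0, 0, 1.437, -0.564, 0.44, -0.156, 0, 0, 0, 1.437, -0.564, 0.44, -0.156, 0, 0, 0, 1.437, -0.564, 0.44, -0.156, 0, 0, 0, 1.437, -0.564, 0.44, -0.156, 0, 0, 0, 1.437, -0.564, 0.44, -0.156, 0, 0, 0, 1.437, -0.564, 0.44, -0.156, 0]

```text
t: 2.0
tool_pos: [0.3545, 0.1478, 0.3212]
tool_rot: [-3.133, 0.227, -0.002]
contact_force: [1.9, -0.1, 0.1]
finger_gap: 0.0911
```

```bash
python3 -c "
from h import *
rel(.45,-.05,.37,-8)"
```

```text
rel [-0.0004 -0.001  -0.0052  0.1231  0.182  -0.0487]
```

send_rows:
  commands: [0, 0, 0, 0.123, 0.182, -0.049, 0, 0, 0, 0, 0.123, 0.182, -0.049, 0, 0, 0, 0, 0.123, 0.182, -0.049, 0, 0, 0, 0, 0.123, 0.182, -0.049, 0, 0, 0, 0, 0.123, 0.182, -0.049, 0, 0, 0, 0, 0.123, 0.182, -0.049, 0]

```text
t: 2.75
tool_pos: [0.4502, -0.0474, 0.3693]
tool_rot: [-3.134, 0.22, 0.001]
contact_force: [-0.1, 0.6, -0.2]
finger_gap: 0.0914
```

```bash
python3 - <<'E'
from h import *
s=robot.sense();print(s["tool_pos"],s["qd"].round(3))
m=robot.camera_model("wrist");im=robot.camera("wrist");cv2.imwrite("pics/w1.png",im)
Z=dict(shelf_top=.11,knob=.149,level=.11,bubble_mid=.1336,mill=.11)
for q,z in Z.items():
    for r in robot.pinpoint("wrist",q)[:2]: print(q,round(r["conf"],2),np.round(r["position"],1),ray("wrist",r["position"],z,m).round(4))
E
```

```text
[ 0.45016165 -0.0473882   0.36926462] [ 0.02  -0.009  0.008  0.    -0.001  0.001]
shelf_top 0.67 [269.9  99.1] [0.4853 0.0339 0.11  ]
shelf_top 0.25 [258.5  29.9] [0.4816 0.1191 0.11  ]
knob 0.63 [265.3 222.8] [ 0.457  -0.1245  0.149 ]
level 0.87 [257.3  40.1] [0.4785 0.1076 0.11  ]
bubble_mid 0.64 [259.6  27.6] [0.4821 0.1162 0.1336]
mill 0.84 [266.3 173.1] [ 0.4677 -0.0652  0.11  ]
```

View pics/w1.png

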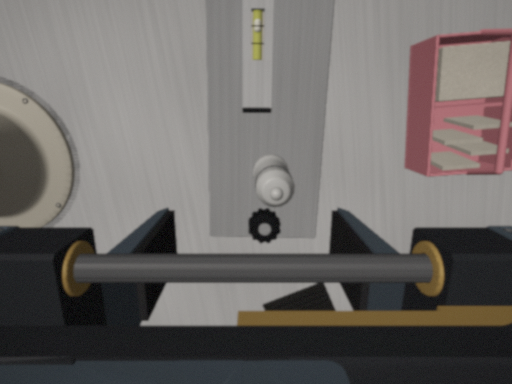

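The wrist picture shows the mill (head ~(274,188), finial ~(278,194)), the knob (264,226), the level (257,50), and the bubble high in the vial at (258,20).

```bash
python3 - <<'E'
from h import *
m=robot.camera_model("wrist")
print(ray("wrist",(278,193),.232,m),ray("wrist",(264.5,229),.162,m))
im=cv2.imread("pics/w1.png")
print(proj("wrist",(.4677,-.0652,.232),m))
rel(.468,-.065,.26,-8); rel(.468,-.065,.179,-8)
E
```

```text
[ 0.47532767 -0.06210505  0.232     ] [ 0.45533214 -0.12783071  0.162     ]
[271.04748763 196.83426848]
rel [0.     0.     0.0007 0.02   0.0153 0.1095]
rel [0.     0.     0.0007 0.02   0.0153 0.1905]
```

```bash
python3 - <<'E'
from h import *
print(ray("top",(269,237.3),.232), ray("top",(289.4,242.8),.162))
rel(.472,-.063,.27,-8); rel(.472,-.063,.179,-8)
E
```

```text
[ 0.47039287 -0.06543035  0.232     ] [ 0.45292625 -0.12831556  0.162     ]
rel [0.     0.     0.0007 0.0237 0.0127 0.0995]
rel [0.     0.     0.0007 0.0237 0.0127 0.1905]
```

send_rows:
  commands: [0, 0, 0, 0.023, 0.014, 0.09, 0, 0, 0, 0, 0.023, 0.014, 0.09, 0, 0, 0, 0, 0.023, 0.014, 0.09, 0, 0, 0, 0, 0.023, 0.014, 0.14, 0, 0, 0, 0, 0.023, 0.014, 0.192, 0, 0, 0, 0, 0.023, 0.014, 0.192, 0, 0, 0, 0, 0.023, 0.014, 0.192, 0]

```text
t: 3.92
tool_pos: [0.4727, -0.065, 0.1799]
tool_rot: [3.133, -0.219, 0.004]
contact_force: [0.8, -0.8, 1.0]
finger_gap: 0.0915
```

```bash
python3 - <<'E'
from h import *
s=robot.sense();print(s["tool_pos"],s["contact_force"])
im=robot.camera("wrist");a=im;b=robot.camera("scene")[100:220,150:300]
cv2.imwrite("pics/c1.png",np.hstack([cv2.resize(a,(400,300)),cv2.resize(b,(375,300))]))
E
```

```text
[ 0.47266952 -0.06496015  0.17990433] [ 0.7878418  -0.79222139  1.01991885]
```

View pics/c1.png

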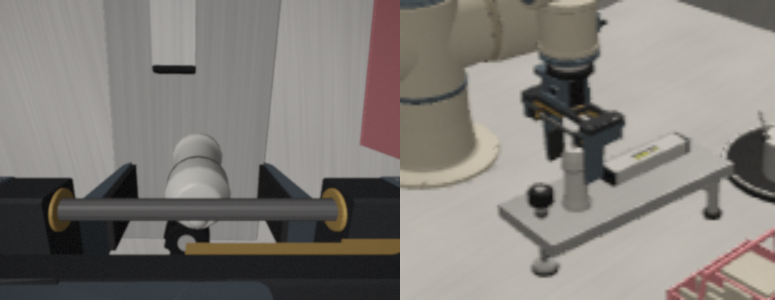

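The mill is centred between the fingers (wrist ~(197,190) in the crop). I'll grip the head.

send_rows:
  commands: [0, 0, 0, 0, 0, 0, 1, 0, 0, 0, 0, 0, 0, 1, 0, 0, 0, 0, 0, 0, 1, 0, 0, 0, 0, 0, 0, 1, 0, 0, 0, 0, 0, 0, 1, 0, 0, 0, 0, 0, 0, 1]
  force: 25

```text
t: 4.78
tool_pos: [0.4715, -0.0648, 0.1774]
tool_rot: [3.134, -0.22, 0.0]
contact_force: [0.4, -0.4, -0.6]
finger_gap: 0.0431
```

send_rows:
  commands: [0, 0, 0, 0, 0, -0.03, 1, 0, 0, 0, 0, 0, -0.07, 1, 0, 0, 0, 0, 0, -0.11, 1, 0, 0, 0, 0, 0, -0.11, 1, 0, 0, 0, 0, 0, -0.11, 1]

```text
t: 5.4
tool_pos: [0.4708, -0.0647, 0.2866]
tool_rot: [-3.134, 0.22, 0.002]
contact_force: [-1.4, 0.2, -3.2]
finger_gap: 0.0431
```

```bash
python3 - <<'E'
from h import *
s=robot.sense();print(s)
m=robot.camera_model("wrist");im=robot.camera("wrist");robot.camera("scene");robot.camera("top")
for c in("wrist","scene","top"):
  for r in robot.pinpoint(c,"pad")[:3]: print(c,r["conf"],r["position"],ray(c,r["position"],0,m if c=="wrist" else None).round(3))
rel(.508,-.391,.29,-8);rel(.508,-.391,.08,-8)
E
```

```text
{'t': 5.4, 'joints': array([-2.62228225e-01,  2.08964302e-01,  1.58826797e+00, -3.09208845e-05,
        1.34568429e+00, -1.22225241e-01]), 'qd': array([-0.00079836,  0.01267196,  0.01201179,  0.0019205 , -0.00036211,
        0.00010662]), 'joint_efforts': array([ 3.93577782e-02, -6.47305512e+01, -4.17565477e+01,  7.86033017e-02,
        1.22161196e-01,  1.02747104e-03]), 'tool_pos': array([ 0.47078618, -0.06466464,  0.2865653 ]), 'tool_rot': array([-3.13367586e+00,  2.19710098e-01,  2.05018700e-03]), 'contact_force': array([-1.40890501,  0.16545912, -3.20649016]), 'wrist_torque': array([-0.06203888,  0.0496199 ,  0.02232122]), 'finger_gap': 0.04307544386667151}
scene 0.84 [202.1, 270.4] [ 0.709 -0.408  0.   ]
scene 0.76 [120.3, 272.2] [ 0.496 -0.602  0.   ]
scene 0.59 [164.1, 245.2] [ 0.502 -0.409  0.   ]
top 0.94 [362.6, 227.2] [ 0.501 -0.388  0.   ]
top 0.83 [360.5, 168.9] [ 0.703 -0.389  0.   ]
top 0.62 [426.9, 223.8] [ 0.507 -0.607  0.   ]
rel [-2.000e-04  1.300e-03 -4.000e-04  8.210e-02  3.179e-01 -3.400e-03]
rel [-2.000e-04  1.300e-03 -4.000e-04  8.240e-02  3.180e-01  2.066e-01]
```

send_rows:
  commands: [0, 0, 0, 0.015, 0.055, 0, 1, 0, 0, 0, 0.03, 0.11, 0, 1, 0, 0, 0, 0.044, 0.165, 0, 1, 0, 0, 0, 0.058, 0.22, 0.02, 1, 0, 0, 0, 0.07, 0.27, 0.06, 1, 0, 0, 0, 0.08, 0.323, 0.11, 1, 0, 0, 0, 0.08, 0.323, 0.15, 1, 0, 0, 0, 0.08, 0.323, 0.17, 1]

```text
t: 6.7
tool_pos: [0.504, -0.3959, 0.1137]
tool_rot: [-3.131, 0.222, 0.006]
contact_force: [0.9, 0.9, -2.1]
finger_gap: 0.0429
```

```bash
python3 - <<'E'
from h import *
print(ray("top",(365.5,225.9),0.006).round(4),ray("scene",(262/1.5625,381/1.5625),0.006).round(4))
s=robot.sense();print(s["tool_pos"],s["contact_force"])
a=robot.camera("scene")[180:300,100:260];cv2.imwrite("pics/p1.png",cv2.resize(a,(640,480)))
rel(.505,-.396,.078,-8)
E
```

```text
[ 0.5047 -0.3966  0.006 ] [ 0.5122 -0.399   0.006 ]
[ 0.50398612 -0.39588409  0.11370456] [ 0.88453206  0.86792695 -2.11933   ]
rel [-0.0037  0.0052 -0.0013  0.0017  0.0011  0.0343]
```

View pics/p1.png

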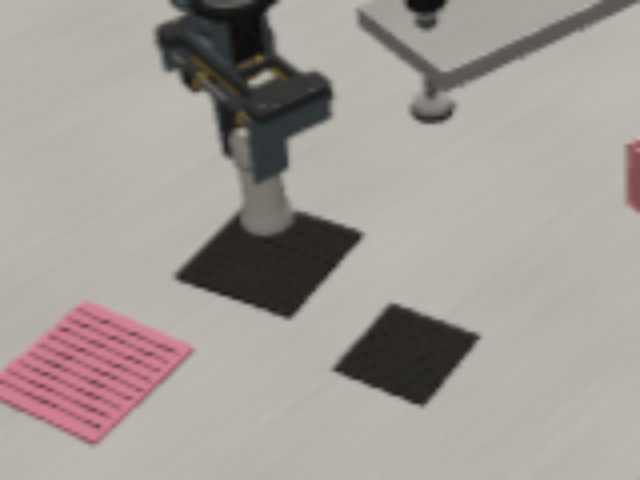

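The held mill is over the large pad, base ~(268,225) in the crop. It looks leaned, so I'll check against the projected vertical.

```bash
python3 - <<'E'
from h import *
for z in(.046,.07,.124,.15): print(z,(proj("scene",(.504,-.396,z))-[100,180])*4)
a=robot.camera("wrist")[:,100:420];b=robot.camera("scene")[200:250,140:200]
cv2.imwrite("pics/p2.png",np.hstack([cv2.resize(a,(400,480)),cv2.resize(b,(400,480),interpolation=2)]))
E
```

```text
0.046 [262.94888551 217.81683188]
0.07 [260.15274669 198.0506828 ]
0.124 [253.68552192 152.33330707]
0.15 [250.48153348 129.68403352]
```

View pics/p2.png

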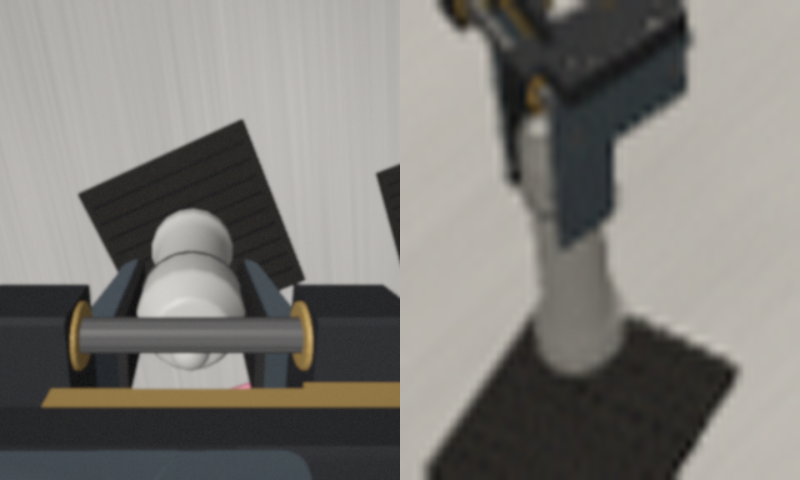

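The lean matches perspective and the mill hangs nearly upright. Lowering.

send_rows:
  commands: [-0.004, 0.005, 0, 0.001, 0.001, 0.02, 1, -0.004, 0.005, 0, 0.001, 0.001, 0.033, 1, -0.004, 0.005, 0, 0.001, 0.001, 0.035, 1, -0.004, 0.005, 0, 0.001, 0.001, 0.035, 1]

```text
t: 7.35
tool_pos: [0.5067, -0.3971, 0.0831]
tool_rot: [3.129, -0.219, 0.008]
contact_force: [0.5, 0.6, -2.6]
finger_gap: 0.0432
```

send_rows:
  commands: [0, 0, 0, 0, 0, 0.002, 1, 0, 0, 0, 0, 0, 0.003, 1, 0, 0, 0, 0, 0, 0.003, 1]

```text
t: 7.72
tool_pos: [0.5064, -0.397, 0.0795]
tool_rot: [3.13, -0.219, 0.007]
contact_force: [-0.5, -0.2, -2.6]
finger_gap: 0.0432
```

send_rows:
  commands: [0, 0, 0, 0, 0, 0.002, 1, 0, 0, 0, 0, 0, 0.004, 1, 0, 0, 0, 0, 0, 0.004, 1]

```text
t: 8.1
tool_pos: [0.5065, -0.397, 0.0756]
tool_rot: [3.129, -0.219, 0.008]
contact_force: [-0.4, 0.7, 0.9]
finger_gap: 0.0429
```

send_rows:
  commands: [0, 0, 0, 0, 0, 0.001, 1, 0, 0, 0, 0, 0, 0.002, 1, 0, 0, 0, 0, 0, 0.002, 1]

```text
t: 8.48
tool_pos: [0.5072, -0.3973, 0.0751]
tool_rot: [3.128, -0.219, 0.011]
contact_force: [-1.3, 5.3, 21.3]
finger_gap: 0.0432
```

send_rows:
  commands: [0, 0, 0, 0, 0, -0.002, 1, 0, 0, 0, 0, 0, -0.002, 1, 0, 0, 0, 0, 0, -0.002, 0, 0, 0, 0, 0, 0, -0.002, 0, 0, 0, 0, 0, 0, -0.002, 0, 0, 0, 0, 0, 0, -0.002, 0]

```text
t: 9.22
tool_pos: [0.5064, -0.397, 0.0754]
tool_rot: [3.13, -0.219, 0.007]
contact_force: [0.4, -0.3, -1.3]
finger_gap: 0.0803
```

send_rows:
  commands: [0, 0, 0, 0, 0, 0, 0, 0, 0, 0, 0, 0, -0.03, 0, 0, 0, 0, 0, 0, -0.08, 0, 0, 0, 0, 0, 0, -0.14, 0, 0, 0, 0, 0, 0, -0.18, 0, 0, 0, 0, 0, 0, -0.18, 0]

```text
t: 9.98
tool_pos: [0.5067, -0.3972, 0.259]
tool_rot: [3.126, -0.219, 0.015]
contact_force: [-0.2, 0.3, 0.4]
finger_gap: 0.0914
```

```bash
python3 - <<'E'
from h import *
a=robot.camera("scene")[190:280,120:240];b=robot.camera("top")[180:270,310:430]
cv2.imwrite("pics/p3.png",np.hstack([cv2.resize(a,(400,300)),cv2.resize(b,(400,300))]))
print(robot.pinpoint("scene","mill")[:1],robot.pinpoint("top","mill")[:1])
for c in("scene","top"): print(ray(c,robot.pinpoint(c,"mill")[0]["position"],.006))
rel(.454,-.126,.255,-8)
E
```

```text
[{'position': [166.4, 240.8], 'conf': 0.85}] [{'position': [365.0, 224.7], 'conf': 0.72}]
[ 0.49496332 -0.39071258  0.006     ]
[ 0.5088086  -0.39509076  0.006     ]
rel [ 0.0027 -0.0031 -0.0004 -0.0883 -0.2599 -0.0019]
```

View pics/p3.png

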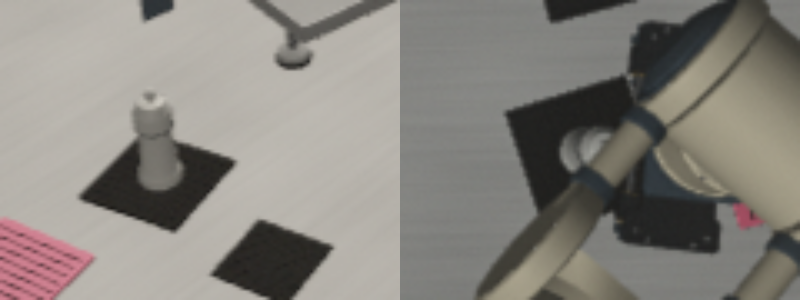

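The mill stands upright on the large pad (base ~(160,178) in the scene crop, near the pad's middle). Next is the knob, with the wrist wound back so one grip covers the whole turn.

```bash
python3 - <<'E'
from h import *
im=cv2.imread("pics/w1.png"); 
for r in range(6,64): print(r,im[r,255:262].mean(0).round().astype(int).tolist(),end=" ")
print(); rel(.4545,-.127,.255,97)
E
```

```text
6 [149, 151, 153] 7 [138, 141, 143] 8 [110, 116, 117] 9 [76, 103, 103] 10 [63, 117, 118] 11 [68, 133, 134] 12 [76, 142, 143] 13 [80, 146, 147] 14 [81, 147, 149] 15 [81, 147, 149] 16 [81, 147, 148] 17 [85, 149, 150] 18 [102, 152, 154] 19 [128, 160, 163] 20 [143, 164, 167] 21 [146, 162, 165] 22 [144, 158, 162] 23 [142, 155, 159] 24 [130, 143, 146] 25 [108, 119, 122] 26 [112, 123, 126] 27 [132, 144, 148] 28 [137, 151, 154] 29 [129, 143, 146] 30 [113, 130, 133] 31 [95, 125, 127] 32 [81, 132, 133] 33 [79, 142, 143] 34 [82, 146, 148] 35 [83, 148, 149] 36 [83, 148, 149] 37 [82, 147, 149] 38 [83, 148, 149] 39 [84, 148, 150] 40 [83, 147, 148] 41 [80, 142, 143] 42 [70, 125, 126] 43 [62, 110, 112] 44 [69, 126, 127] 45 [80, 142, 143] 46 [84, 148, 149] 47 [83, 148, 149] 48 [85, 148, 150] 49 [84, 147, 148] 50 [84, 148, 149] 51 [84, 148, 149] 52 [84, 148, 149] 53 [84, 147, 149] 54 [84, 148, 149] 55 [84, 147, 148] 56 [84, 147, 149] 57 [84, 147, 148] 58 [86, 143, 144] 59 [104, 139, 140] 60 [133, 144, 147] 61 [147, 151, 153] 62 [151, 152, 155] 63 [150, 153, 154] 
rel [ 4.700e-03  3.000e-04 -1.833e+00 -8.770e-02 -2.590e-01 -1.900e-03]
```

send_rows:
  commands: [0.003, 0, -1.4, -0.088, -0.259, -0.002, 0, 0.003, 0, -1.4, -0.088, -0.259, -0.002, 0, 0.003, 0, -1.4, -0.088, -0.259, -0.002, 0, 0.003, 0, -1.4, -0.088, -0.259, -0.002, 0, 0.003, 0, -1.4, -0.088, -0.259, -0.002, 0, 0.003, 0, -1.4, -0.088, -0.259, -0.002, 0, 0.003, 0, -1.4, -0.088, -0.259, -0.002, 0, 0.003, 0, -1.4, -0.088, -0.259, -0.002, 0]

```text
t: 11.28
tool_pos: [0.4543, -0.1271, 0.2553]
tool_rot: [2.532, 1.855, 0.001]
contact_force: [0.0, 0.2, 1.0]
finger_gap: 0.0913
```

```bash
python3 -c "
from h import *
rel(.4545,-.127,.245,97)"
```

```text
rel [ 2.000e-03  1.700e-03 -4.282e-01  2.000e-04  1.000e-04  1.030e-02]
```

send_rows:
  commands: [0, 0, -0.43, 0, 0, 0.01, 0, 0, 0, -0.43, 0, 0, 0.01, 0, 0, 0, -0.43, 0, 0, 0.01, 0, 0, 0, -0.43, 0, 0, 0.01, 0]

```text
t: 11.78
tool_pos: [0.4544, -0.1273, 0.2454]
tool_rot: [2.084, 2.347, -0.0]
contact_force: [-0.2, 0.5, 0.2]
finger_gap: 0.0914
```

```bash
python3 - <<'E'
from h import *
s=robot.sense();print(s["tool_pos"],s["joints"][[0,5]])
m=robot.camera_model("wrist");im=robot.camera("wrist");cv2.imwrite("pics/k1.png",im)
for r in robot.pinpoint("wrist","knob")[:2]: print(r,ray("wrist",r["position"],.149,m))
E
```

```text
[ 0.45436308 -0.1273173   0.24542922] [-0.39905511 -2.08825034]
{'position': [254.1, 190.4], 'conf': 0.56} [ 0.45264684 -0.12684069  0.149     ]
```

View pics/k1.png

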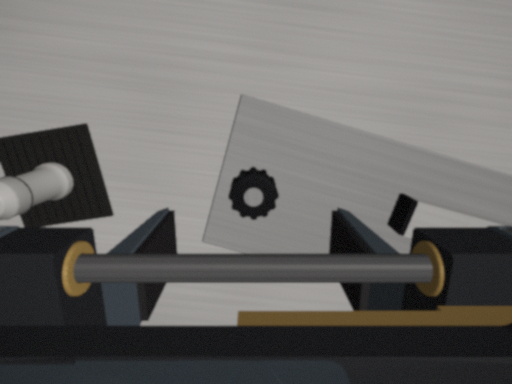

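The knob is at pixel (254,194), centred between the fingers; the level's end cap at (402,213) is clear. Descending and gripping.

send_rows:
  commands: [0, 0, 0, 0, -0.001, 0.04, 0, 0, 0, 0, 0, -0.001, 0.08, 0, 0, 0, 0, 0, -0.001, 0.113, 0, 0, 0, 0, 0, -0.001, 0.113, 0, 0, 0, 0, 0, -0.001, 0.113, 0]

```text
t: 12.5
tool_pos: [0.4545, -0.128, 0.134]
tool_rot: [2.083, 2.346, 0.001]
contact_force: [0.7, -0.3, 1.1]
finger_gap: 0.0912
```

send_rows:
  commands: [0, 0, 0, 0, 0, 0, 1, 0, 0, 0, 0, 0, 0, 1, 0, 0, 0, 0, 0, 0, 1, 0, 0, 0, 0, 0, 0, 1, 0, 0, 0, 0, 0, 0, 1, 0, 0, 0, 0, 0, 0, 1]
  force: 30

```text
t: 13.25
tool_pos: [0.4539, -0.1273, 0.1329]
tool_rot: [2.084, 2.347, 0.001]
contact_force: [0.5, 5.4, 2.3]
finger_gap: 0.0394
```

send_rows:
  commands: [0, 0, 0.15, 0, 0, 0, 1, 0, 0, 0.33, 0, 0, 0, 1, 0, 0, 0.5, 0, 0, 0, 1, 0, 0, 0.68, 0, 0, 0, 1, 0, 0, 0.85, 0, 0, 0, 1, 0, 0, 1.03, 0, 0, 0, 1, 0, 0, 1.2, 0, 0, 0, 1, 0, 0, 1.2, 0, 0, 0, 1]

```text
t: 14.25
tool_pos: [0.4539, -0.1271, 0.1329]
tool_rot: [3.047, 0.757, 0.004]
contact_force: [2.4, 7.6, 1.5]
finger_gap: 0.0393
```

```bash
cat >> h.py <<'E'
def bub(c="top"):
    im=robot.camera(c); r=robot.pinpoint(c,"bubble_mid")[:1]; l=robot.pinpoint(c,"level")[:1]
    print(c,[(x["conf"],x["position"],ray(c,x["position"],.134).round(4)) for x in r],[(x["conf"],ray(c,x["position"],.11).round(4)) for x in l]); return im
E
python3 - <<'E'
from h import *
s=robot.sense();print(s["joints"],s["wrist_torque"])
im=bub("top");cv2.imwrite("pics/b1.png",im);bub("scene")
E
```

```text
[-3.99770577e-01  3.90233415e-01  1.81563693e+00 -4.97503855e-05
  9.32626757e-01 -8.86657572e-01] [ 1.11754209 -0.12886159  0.14164821]
top [] [(0.69, array([0.4878, 0.1017, 0.11  ]))]
scene [] [(0.82, array([0.4859, 0.1063, 0.11  ]))]
```

send_rows:
  commands: [0, 0, 0.17, 0, 0, 0, 1, 0, 0, 0.34, 0, 0, 0, 1, 0, 0, 0.52, 0, 0, 0, 1, 0, 0, 0.7, 0, 0, 0, 1, 0, 0, 0.87, 0, 0, 0, 1, 0, 0, 1.04, 0, 0, 0, 1, 0, 0, 1.2, 0, 0, 0, 1, 0, 0, 1.2, 0, 0, 0, 1]

```text
t: 15.55
tool_pos: [0.454, -0.1274, 0.1329]
tool_rot: [2.944, -1.094, 0.005]
contact_force: [2.2, 6.6, 1.3]
finger_gap: 0.0396
```

send_rows:
  commands: [0, 0, 0.17, 0, 0, 0, 1, 0, 0, 0.34, 0, 0, 0, 1, 0, 0, 0.52, 0, 0, 0, 1, 0, 0, 0.7, 0, 0, 0, 1, 0, 0, 0.87, 0, 0, 0, 1, 0, 0, 1.04, 0, 0, 0, 1, 0, 0, 1.15, 0, 0, 0, 1, 0, 0, 1.15, 0, 0, 0, 1]

```text
t: 16.55
tool_pos: [0.4537, -0.1272, 0.1329]
tool_rot: [-1.878, 2.517, -0.004]
contact_force: [0.1, 7.5, 2.7]
finger_gap: 0.0395
```

send_rows:
  commands: [0, 0, 0, 0, 0, 0, 1, 0, 0, 0, 0, 0, 0, 1, 0, 0, 0, 0, 0, 0, 1, 0, 0, 0, 0, 0, 0, 1, 0, 0, 0, 0, 0, 0, 1, 0, 0, 0, 0, 0, 0, 1]

```text
t: 17.3
tool_pos: [0.4537, -0.1272, 0.1329]
tool_rot: [-1.88, 2.515, -0.004]
contact_force: [0.5, 6.4, 2.9]
finger_gap: 0.0395
```

```bash
python3 - <<'E'
from h import *
s=robot.sense();print(s["joints"],s["wrist_torque"])
a=bub("top");b=bub("scene");w=robot.camera("wrist")
cv2.imwrite("pics/top2.png",a);cv2.imwrite("pics/wr2.png",w)
f=lambda im,x:cv2.resize(im,x,interpolation=cv2.INTER_CUBIC)
cv2.imwrite("pics/b2.png",np.vstack([np.hstack([f(a[222:252,185:245],(400,200)),f(b[145:185,220:300],(400,200))]),f(w,(800,400))]))
E
```

```text
[-3.99973286e-01  3.90136573e-01  1.81577438e+00 -3.74385509e-04
  9.32882608e-01  1.45787834e+00] [ 0.99059999  0.2046916  -0.10595344]
top [] [(0.96, array([0.4842, 0.1147, 0.11  ]))]
scene [] [(0.71, array([0.4983, 0.0898, 0.11  ]))]
```

View pics/b2.png

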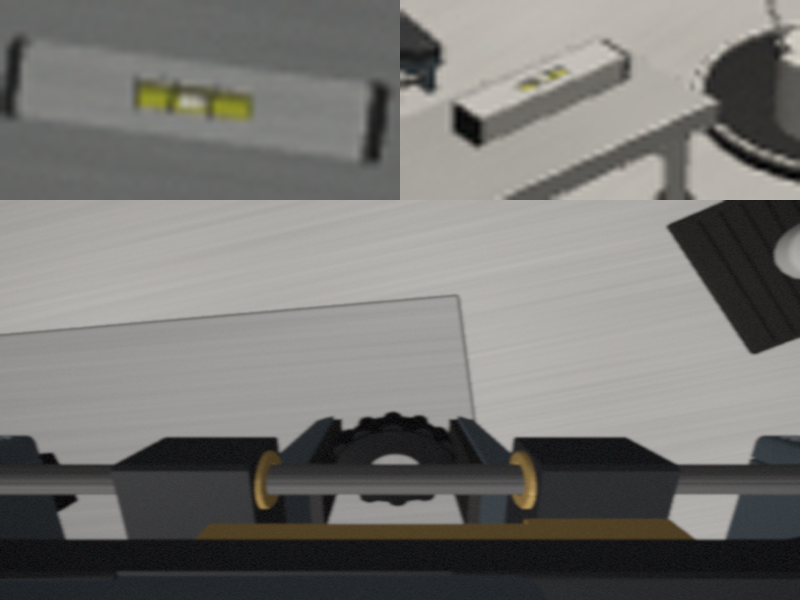

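Bubble at (191,100) in the top crop, between the lines at ~174 and ~211, as predicted (10.4 mm less 3.55 rad × 2.9). Releasing and going to the level.

send_rows:
  commands: [0, 0, 0, 0, 0, 0, 0, 0, 0, 0, 0, 0, 0, 0, 0, 0, 0, 0, 0, 0, 0, 0, 0, 0, 0, 0, 0, 0, 0, 0, 0, 0, 0, 0, 0, 0, 0, 0, 0, 0, -0.04, 0, 0, 0, 0, 0, 0, -0.09, 0, 0, 0, 0, 0, 0, -0.09, 0]

```text
t: 18.65
tool_pos: [0.4554, -0.1283, 0.2262]
tool_rot: [-1.876, 2.515, -0.014]
contact_force: [-0.9, -0.3, -0.8]
finger_gap: 0.0908
```

```bash
python3 -c "
from h import *
rel(.469,.05,.23,-8)"
```

```text
rel [-0.0053 -0.0098 -1.7202 -0.1748  0.0378 -0.0046]
```

send_rows:
  commands: [-0.005, -0.01, -1.45, -0.175, 0.038, -0.005, 1, -0.005, -0.01, -1.45, -0.175, 0.038, -0.005, 1, -0.005, -0.01, -1.45, -0.175, 0.038, -0.005, 1, -0.005, -0.01, -1.45, -0.175, 0.038, -0.005, 1, -0.005, -0.01, -1.45, -0.175, 0.038, -0.005, 1, -0.005, -0.01, -1.45, -0.175, 0.038, -0.005, 1, -0.005, -0.01, -1.45, -0.175, 0.038, -0.005, 1, -0.005, -0.01, -1.45, -0.175, 0.038, -0.005, 1]
  force: 20

```text
t: 19.65
tool_pos: [0.4667, 0.051, 0.2268]
tool_rot: [-3.075, 0.631, 0.011]
contact_force: [0.1, -0.1, -0.8]
finger_gap: 0.0145
```

```bash
python3 -c "
from h import *
rel(.469,.05,.22,-8)"
```

```text
rel [-0.0022  0.0073 -0.265   0.0025  0.      0.0068]
```

send_rows:
  commands: [-0.002, 0.007, -0.265, 0.002, 0, 0.007, 1, -0.002, 0.007, -0.265, 0.002, 0, 0.007, 1, -0.002, 0.007, -0.265, 0.002, 0, 0.007, 1, -0.002, 0.007, -0.265, 0.002, 0, 0.007, 1]

```text
t: 20.15
tool_pos: [0.4688, 0.0502, 0.2203]
tool_rot: [-3.133, 0.231, -0.001]
contact_force: [-0.2, -0.1, -1.0]
finger_gap: 0.0007
```

```bash
python3 - <<'E'
from h import *
s=robot.sense();print(s["tool_pos"],s["tool_rot"],s["finger_gap"],s["contact_force"])
m=robot.camera_model("wrist");im=robot.camera("wrist");cv2.imwrite("pics/l1.png",im)
for q,z in(("level",.11),("bubble_mid",.1336)):
  for r in robot.pinpoint("wrist",q)[:1]: print(q,r,ray("wrist",r["position"],z,m))
for y in(-.09,0,.09):print(proj("wrist",(.477+.139*y,.108+.99*y,.138),m))
E
```

```text
[0.46879703 0.05023936 0.22030326] [-3.13286405e+00  2.30524314e-01 -8.52887465e-04] 0.0006504107556381171 [-0.18842042 -0.09679975 -0.95679502]
level {'position': [254.1, 124.1], 'conf': 0.67} [0.47949938 0.10886027 0.11      ]
bubble_mid {'position': [257.1, 124.1], 'conf': 0.63} [0.48195725 0.10957623 0.1336    ]
[252.22989164 231.74863721]
[251.35064773 127.26269273]
[250.29032707   1.25828678]
```

View pics/l1.png

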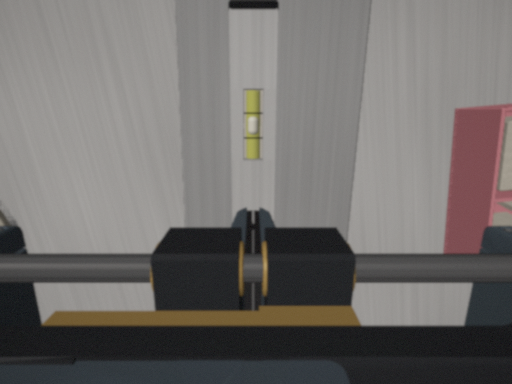

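The bubble (253,125) is midway between the lines (rows 113 and 138). The level spans columns 230–278, so I shift 2 mm and press on solid metal on the knob side of the window.

send_rows:
  commands: [0, 0, 0, 0.002, 0, 0.03, 1, 0, 0, 0, 0.002, 0, 0.06, 1, 0, 0, 0, 0.002, 0, 0.075, 1, 0, 0, 0, 0.002, 0, 0.078, 1, 0, 0, 0, 0.002, 0, 0.078, 1, 0, 0, 0, 0.002, 0, 0.078, 1]

```text
t: 21.05
tool_pos: [0.4715, 0.05, 0.1433]
tool_rot: [-3.133, 0.228, -0.004]
contact_force: [0.0, -0.9, 0.4]
finger_gap: 0.0005
```

send_rows:
  commands: [0, 0, 0, 0, 0, 0.001, 1, 0, 0, 0, 0, 0, 0.002, 1, 0, 0, 0, 0, 0, 0.002, 1, 0, 0, 0, 0, 0, 0.002, 1]

```text
t: 21.55
tool_pos: [0.471, 0.05, 0.1406]
tool_rot: [-3.133, 0.228, -0.002]
contact_force: [-0.4, 0.5, -0.0]
finger_gap: 0.0004
```

send_rows:
  commands: [0, 0, 0, 0, 0, 0.001, 1, 0, 0, 0, 0, 0, 0.002, 1, 0, 0, 0, 0, 0, 0.002, 1, 0, 0, 0, 0, 0, 0.002, 1]

```text
t: 22.05
tool_pos: [0.471, 0.05, 0.1386]
tool_rot: [-3.133, 0.228, -0.002]
contact_force: [-0.7, -0.5, -0.6]
finger_gap: 0.0007
```

send_rows:
  commands: [0, 0, 0, 0, 0, 0.0005, 1, 0, 0, 0, 0, 0, 0.0005, 1, 0, 0, 0, 0, 0, 0.0005, 1]

```text
t: 22.42
tool_pos: [0.4711, 0.05, 0.1383]
tool_rot: [-3.133, 0.228, -0.002]
contact_force: [-1.8, -0.2, 5.8]
finger_gap: 0.0006
```

send_rows:
  commands: [0, 0, 0, 0, 0, 0.0003, 1, 0, 0, 0, 0, 0, 0.0003, 1, 0, 0, 0, 0, 0, 0.0003, 1, 0, 0, 0, 0, 0, 0.0003, 1]

```text
t: 22.92
tool_pos: [0.4711, 0.05, 0.1383]
tool_rot: [-3.133, 0.227, -0.002]
contact_force: [-3.4, -0.7, 12.2]
finger_gap: 0.0003
```

send_rows:
  commands: [0, 0, 0, 0, 0, 0, 1, 0, 0, 0, 0, 0, 0, 1, 0, 0, 0, 0, 0, 0, 1, 0, 0, 0, 0, 0, 0, 1, 0, 0, 0, 0, 0, 0, 1, 0, 0, 0, 0, 0, 0, 1]

```text
t: 23.68
tool_pos: [0.4711, 0.05, 0.1382]
tool_rot: [-3.133, 0.227, -0.002]
contact_force: [-3.4, -0.3, 13.0]
finger_gap: 0.0006
```

```bash
python3 - <<'E'
from h import *
print(robot.sense()["contact_force"]);im=robot.camera("wrist");t=robot.camera("scene");print(robot.sense()["contact_force"])
r=robot.pinpoint("wrist","bubble_mid")[:1];print(r, robot.pinpoint("scene","mill")[:1])
f=lambda a,s:cv2.resize(a,s,interpolation=cv2.INTER_CUBIC)
cv2.imwrite("pics/f1.png",np.hstack([f(im[20:260,170:340],(340,480)),f(t[140:290,100:300],(460,480))]))
E
```

```text
[-3.42211446 -0.30245847 13.0357316 ]
[-3.04995533 -0.7879349  11.80982635]
[{'position': [250.2, 132.8], 'conf': 0.68}] [{'position': [167.3, 241.7], 'conf': 0.87}]
```

View pics/f1.png

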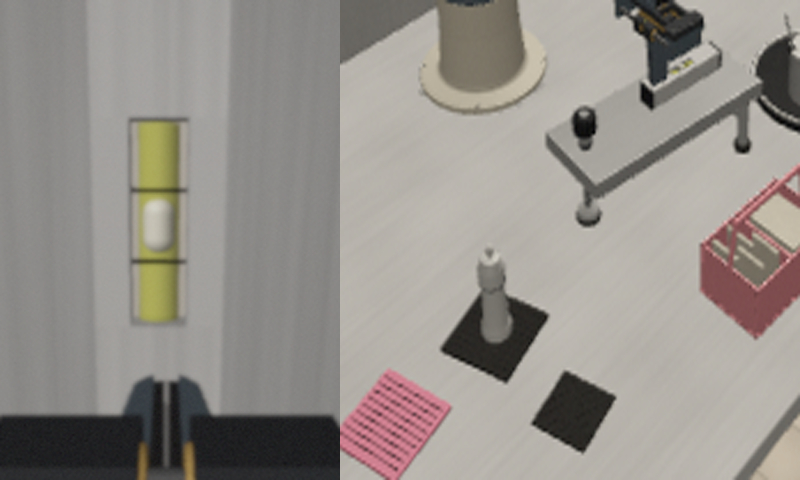

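The bubble (rows 198–251 in the crop) is centred between the lines (190, 261). The mill stands upright on the large pad. Trimming the push towards 10 N.

send_rows:
  commands: [0, 0, 0, -0.0001, 0, -0.0001, 1, 0, 0, 0, -0.0001, 0, -0.0001, 1, 0, 0, 0, -0.0001, 0, -0.0001, 1, 0, 0, 0, -0.0001, 0, -0.0001, 1, 0, 0, 0, -0.0001, 0, -0.0001, 1, 0, 0, 0, -0.0001, 0, -0.0001, 1]

```text
t: 24.62
tool_pos: [0.4711, 0.05, 0.1383]
tool_rot: [-3.133, 0.227, -0.003]
contact_force: [-2.6, -0.8, 9.8]
finger_gap: 0.0003
```

```bash
python3 -c "
from h import *
im=robot.camera('wrist'); print(robot.sense()['contact_force'],robot.sense()['t'])
print([int(x) for x in im[75:190,244:256,0].mean(1)])
robot.sign_off()"
```

```text
[-1.80005069  0.53940953  9.49045002] 24.675
[158, 157, 152, 134, 103, 81, 85, 86, 86, 85, 85, 85, 85, 85, 85, 85, 85, 86, 85, 85, 85, 85, 85, 85, 85, 86, 85, 85, 85, 85, 85, 84, 84, 85, 85, 84, 84, 83, 75, 55, 48, 65, 79, 87, 105, 135, 157, 168, 172, 171, 168, 164, 160, 159, 159, 159, 159, 159, 159, 159, 159, 158, 159, 158, 157, 154, 146, 136, 123, 109, 94, 83, 80, 76, 61, 45, 50, 72, 81, 84, 84, 84, 84, 84, 83, 83, 83, 83, 84, 84, 84, 84, 84, 84, 84, 84, 84, 84, 84, 83, 84, 84, 82, 80, 83, 98, 116, 129, 141, 149, 152, 152, 152, 152, 152]
the job is handed in; nothing more can be done
```

I handed the job in at about 24.7 s of the 72 s allowed, and as far as my checks show it is done as asked.

- **Mill:** it stands upright near the middle of the larger black pad.
- **Knob:** I turned it about 3.55 rad clockwise in one grip.
- **Bubble:** the last wrist picture puts it about 0.3 mm from mid vial; the limit is 2 mm.
- **Push:** the closed fingers are pressing the level's solid top, on the knob side of the window, with about 9.5–10 N. A small sideways force of about 2 N was also read.

- **Force peak:** setting the mill down briefly pushed it at 21 N, under the limits.
- **Disagreements:** where the networks' positions for the pad and mill differed by about 1 cm between cameras, I went by the pictures.
- **Bystanders:** the moves stayed well clear of the ketchup bottle, crock and caddy. I made no separate final check of where they stand.

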